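Put the punch press tooling back in its nests

TASK

Put the punch press's tooling away: set each of the three dies down gently, upright and flat in the nest of its own colour and shape (blue square, red oblong, green round), and turn the yellow collar so that the flat of its bore meets the flat of the D-shaped post on the yellow plate and lower it fully home onto the plate. Leave the card stack and the tape roll where they are.

Things in the scene. Friction and masses are not known exactly. Their poses are not given: they have to be found in the camera images.
- die_corner_mid (a point): Corner-rounding die: bright steel square foot 54 x 54 mm, 10 mm thick, under a blue block 38 mm along x, 30 mm along y, 40 mm high (10 to 50 mm over the underside): grip it well above the foot. Origin: the die's centre, 25 mm above its underside; z up. Loose, 0.2 to 0.4 kg, standing on the table.
- die_slot_mid (a point): Slot-punching die: bright steel oblong foot, 84 mm along x, 34 mm along y, 10 mm thick, under a red block 56 mm along x, 26 mm along y, 40 mm high (10 to 50 mm over the underside): grip it well above the foot. Origin: the die's centre, 25 mm above its underside; z up. Loose, 0.2 to 0.4 kg, standing on the table.
- die_round_mid (a point): Hole-punching die: bright steel round foot 56 mm in diameter, 10 mm thick, under a green cylinder 34 mm in diameter, 40 mm high (10 to 50 mm over the underside): grip it well above the foot. Origin: the die's centre, 25 mm above its underside; z up. Loose, 0.2 to 0.4 kg, standing on the table. Its yaw does not matter.
- collar_mid (a point): Depth-stop collar: yellow ring, outside round, 50 mm across, 36 mm high, with a D-shaped through bore: radius 15.5 mm, flat 3.5 mm from the centre on the +x side. That thick side bears a black line on top, along x. Origin: on the ring's axis, half-way up (18 mm above its underside); z up. Loose, 0.06 to 0.13 kg, standing on the table, line on top.
- nest_square: Blue square nest for the corner die: shallow tray 70 x 70 mm inside (8 mm to spare on each side of the foot), rim 6 mm wide, x and y along its sides. The die may stand in it any square way round. Fixed. Origin: centre of its underside, on the table; the floor for the die is 4 mm higher, the rim's top 10 mm higher.
- nest_slot: Red oblong nest for the slot die: shallow tray 100 mm along x, 50 mm along y inside (8 mm to spare on each side of the foot), rim 6 mm wide. The die may stand in it either way round. Fixed. Origin: centre of its underside, on the table; the floor for the die is 4 mm higher, the rim's top 10 mm higher.
- nest_round: Green round nest for the hole die: shallow dish 72 mm across inside (8 mm to spare round the foot), rim 6 mm wide. Fixed. Origin: centre of its underside, on the table; the floor for the die is 4 mm higher, the rim's top 10 mm higher.
- post: Fixed yellow plate 80 x 80 x 8 mm with an upright steel D post: radius 13 mm, flat facing +x, 1 mm from centre; a black line on the plate points to +x. Post top 54 mm above the table, last 8 mm tapered. Origin: on the table under the centre of the D's round. The collar fits only with both x axes the same way (10 degrees, 2.5 mm play); home, its centre is 26 mm above the table.
- cards: Bystander: stack of white cards, 85 x 54 mm, 24 mm high, loose on the table, not to be moved. Origin: centre of its underside.
- tape: Bystander: roll of amber packing tape lying flat, 72 mm in diameter, 25 mm high, loose, not to be moved. Origin: centre of its underside.
Not all that is in view belongs to the job. What is shaped like the part that bears die_slot_mid but purple is not meant.

How it is judged:
By the outcome, as a careful person would: the job done as asked, in the order asked, and still so for the second after the job is handed in, with the robot touching nothing.
It also fails if it takes over 118 s, if anything falls off the work surface, if the arm or the gripper's body presses on something with over 40 N, if the wrist force passes 120 N, or if a joint passes its speed limit or range.

ROBOT

A 6-joint arm with a two-finger parallel gripper is mounted at the origin on the work surface. World frame = base frame: x ahead of the robot, y to its left, z up, the work surface at z = 0. Lengths are in m, angles in rad, forces in N, time in s.
With the tool pointing down it reaches from about 0.275 to 0.725 m from the base axis. Payload 15.9 kg.
Tool frame: the origin (TCP) lies where the fingers leave the gripper's body, on its centre line; the fingertips stand 73 mm ahead of it and the grasp point (between the pads) lies 54 mm ahead of it; z points along the fingers, y is the line along which they close (so a half turn about z gives the same grasp; the last joint's range is limited). The gripper opens to 85 mm and grips with 20 to 120 N. Pads are 22 mm wide; open, the fingers measure 114 mm over their backs; the gripper's body (76 mm by 85 mm) begins 54 mm behind the grasp point. The pads swing forward as they close: fully open they stand 13 mm farther back than shut.
Start: joints at [1.137, 0.213, -0.034, 1.323, 0, 1.571], TCP at [0.21, 0.454, 0.304] pointing down, gripper open.
Joint ranges: [-2.98, 2.98], [-0.74, 1.72], [-1.14, 1.35], [-2.1, 2.04], [-1.57, 1.44], [-3.14, 3.14]. Speed limits (rad/s): [1.89, 1.89, 2.39, 2.57, 3.14, 3.14].

INTERFACE

Orientations are given as a unit quaternion [x, y, z, w].
In Python, from cell import get_state, camera, ticket, look_for, cut_out gives the robot as it stands. The module is installed in compiled form; this text tells all that it offers.
- The arm moves only by the shell command python3 -m pendant 'ROWS' [FORCE]. ROWS is JSON, a list of rows, each an object with "fingers": the opening, from 0 (shut) to 1 (fully open); "delta_pos": the shift along the tool's x, y, z in units of 50 mm (1.0 is 50 mm), a list of three; "roll": the turn about the tool's z in units of 6 degrees (1.0 is 6 degrees). A call has 1 to 20 rows; each row shifts and turns the commanded pose from where the row before left it, along the tool's axes as they then stand; what a row does not reach is not made up. A row lasts 1/8 s, in which the tool goes at most 62.5 mm and 10.7 degrees, less where a joint would pass 70% of its speed; a pose out of reach is approached as far as the arm can. A call is refused whole if a number of a shift passes 1 or a number of a turn 1, either way. A call with a gripper value outside its range is refused whole. The fingers move at their own pace and stop on an object; FORCE is the grip in N (left out, the last holds). Time passes only in rows, so rows that do not move let the fingers close. It gives the time, the measured TCP pose, the force, the opening and the grip force at its end, in the units of the state.
- get_state(): the state, without advancing time (a new reading comes with each control period).
- camera(name): name is "scene" or "side" or "wrist"; returns a dict with "color" (420x560x3 uint8, red, green, blue), "fx", "fy", "cx", "cy" (pixels), "rvec" (rotation vector, rad) and "tvec" (3), from world to camera coordinates, as OpenCV has them. Camera axes: x right, y down, z forward; pixel columns grow to the right and rows downward; lengths in m; the calibration is good to about 2 mm. A picture is of the moment at which its call begins. There is no depth.
- ticket.hand_in(): hands the job in; it is judged then, once.
Trained networks look in the newest picture that a camera, given by its name, has taken for a name from the list of things; names that differ only in an ending like _2 or _b are one class to them, and where a whole thing is asked for, a point or a joint stands for the part that bears it (a point fixed in the world has none). Each returns a list of dicts, best first, with "confidence" (0 to 1); they miss things now and then, are a little off and sometimes report something else, mostly with a low value. They report only what shows in the picture. A call takes as long as a camera call. They do not tell look-alikes from the thing itself.
- look_for(camera, query): "point" ([column, row] in pixels, amid what is visible of it).
- cut_out(camera, query): "pixels" (420x560 bool, what is visible of it) and "point" ([column, row] in pixels, amid what is visible of it).
The state is a dict: "time": time; "qpos": joint angles; "qvel": joint speeds; "joint_efforts": joint torques, N m; "ee_pos": TCP position; "tool_rot": TCP orientation; "contact_force": force on the tool from outside, world axes, zero at the start; "torque": the same for the moment, N m; "grip_width": opening from 0.0 (shut) to 1.0 (fully open); "grip_force": force on a finger pad.
Only numpy, scipy, OpenCV 4.12 (cv2) and the standard library are available. Lean on these libraries where they do the work, as an engineer would, in place of code of your own. Each camera call takes 0.05 s, during which the arm holds its last target. There are 200 camera calls.

## Working session

There is one attempt and no reset: what is moved stays moved. The work goes in short steps, Python scripts to look and compute and a shell command to move; the robot and the scene stay as the last step left them, time stands still between calls to the robot, and variables do not carry over. Pictures are saved under pics/ and viewed, at most 17 in all, crops included, and the job is handed in when it is done.

```bash
mkdir -p pics
cat > h.py <<'E'
import numpy as np, cv2
from cell import get_state, camera, look_for, cut_out
from scipy.spatial.transform import Rotation as R
def ray(c,p):
    K=np.array([[c['fx'],0,c['cx']],[0,c['fy'],c['cy']],[0,0,1.]])
    M=cv2.Rodrigues(np.array(c['rvec'],float))[0]; t=np.array(c['tvec'],float).ravel()
    o=-M.T@t; d=M.T@np.linalg.solve(K,np.array([p[0],p[1],1.])); return o,d
def atz(c,p,z):
    o,d=ray(c,p); return (o+d*(z-o[2])/d[2])
def save(c,n): cv2.imwrite('pics/'+n,c['color'][:,:,::-1])
def proj(c,P):
    K=np.array([[c['fx'],0,c['cx']],[0,c['fy'],c['cy']],[0,0,1.]])
    return cv2.projectPoints(np.array(P,float).reshape(-1,3),np.array(c['rvec'],float),np.array(c['tvec'],float),K,None)[0].reshape(-1,2)
E
python3 - <<'E'
from h import *
s=get_state(); print(s['ee_pos'],R.from_quat(s['tool_rot']).as_matrix().round(2).tolist(),s['time'])
names={'die_corner_mid':.025,'die_slot_mid':.025,'die_round_mid':.025,'collar_mid':.018,'nest_square':.004,'nest_slot':.004,'nest_round':.004,'post':.008,'cards':.012,'tape':.012}
for cam in ['scene','side','wrist']:
    c=camera(cam); save(c,cam+'0.png')
    print(cam,(-cv2.Rodrigues(np.array(c['rvec'],float))[0].T@np.array(c['tvec'],float).ravel()).round(3))
    for n,z in names.items():
        for r in look_for(cam,n)[:3]: print(cam,n,round(r['confidence'],2),np.round(r['point']),atz(c,r['point'],z).round(3)[:2])
E
```

```text
[0.2100622  0.45344126 0.30341942] [[-0.91, 0.42, -0.0], [0.42, 0.91, -0.0], [-0.0, -0.0, -1.0]] 0.0
scene [1.015 0.684 0.682]
scene die_corner_mid 0.63 [336. 232.] [0.427 0.165]
scene die_slot_mid 0.74 [438. 270.] [0.344 0.413]
scene die_slot_mid 0.67 [389. 277.] [0.45  0.354]
scene collar_mid 0.7 [294. 266.] [0.587 0.183]
scene collar_mid 0.58 [339. 311.] [0.601 0.346]
scene collar_mid 0.27 [335. 233.] [0.429 0.161]
scene nest_square 0.58 [255. 232.] [0.578 0.007]
scene nest_slot 0.86 [294. 267.] [0.581 0.176]
scene nest_round 0.61 [218. 201.] [ 0.579 -0.178]
scene post 0.7 [261. 184.] [ 0.429 -0.166]
scene cards 0.68 [187. 178.] [ 0.592 -0.344]
scene tape 0.74 [230. 161.] [ 0.429 -0.348]
side [ 0.196 -0.892  0.617]
side die_corner_mid 0.8 [235. 198.] [0.424 0.169]
side die_slot_mid 0.86 [223. 171.] [0.429 0.332]
side die_slot_mid 0.43 [258. 232.] [ 0.434 -0.004]
side die_round_mid 0.89 [256. 232.] [ 0.432 -0.004]
side collar_mid 0.61 [275. 161.] [0.594 0.362]
side nest_square 0.81 [319. 228.] [ 0.584 -0.001]
side nest_square 0.63 [292. 194.] [0.581 0.18 ]
side nest_slot 0.58 [292. 191.] [0.587 0.195]
side nest_round 0.97 [346. 272.] [ 0.572 -0.177]
side post 0.96 [276. 282.] [ 0.425 -0.167]
side cards 0.63 [392. 323.] [ 0.581 -0.344]
side cards 0.46 [256. 231.] [0.437 0.019]
side cards 0.22 [234. 197.] [0.427 0.195]
side tape 0.77 [307. 339.] [ 0.426 -0.333]
side tape 0.45 [233. 198.] [0.425 0.193]
side tape 0.29 [275. 283.] [ 0.421 -0.173]
wrist [0.144 0.484 0.373]
wrist die_slot_mid 0.98 [278. 346.] [0.412 0.36 ]
wrist die_slot_mid 0.76 [289. 272.] [0.319 0.418]
wrist die_round_mid 0.6 [ 76. 418.] [0.402 0.049]
wrist die_round_mid 0.47 [276. 347.] [0.411 0.358]
```

Run:
```python
import cv2
for n in ['scene0','side0']:
    i=cv2.imread(f'pics/{n}.png'); i=i[130:350,160:480] ; cv2.imwrite(f'pics/{n}c.png',cv2.resize(i,None,fx=2.5,fy=2.5,interpolation=cv2.INTER_CUBIC))
```

```text
(no output)
```

View pics/scene0c.png

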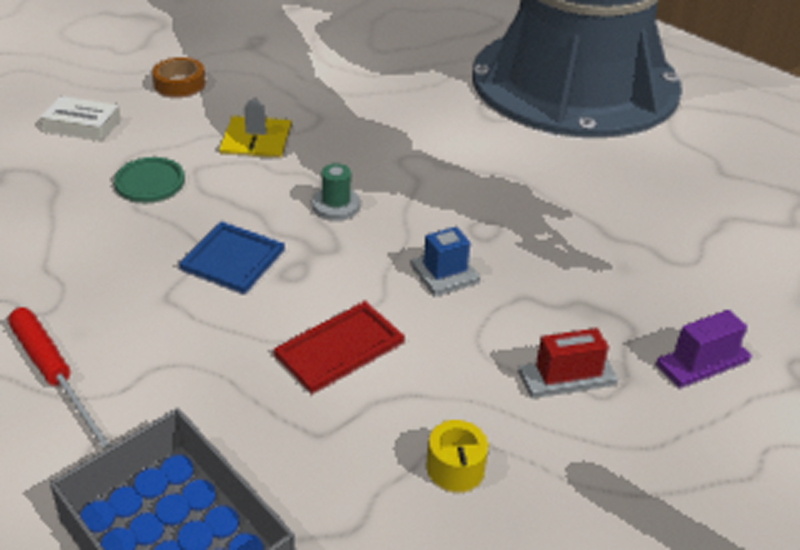

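View pics/side0c.png

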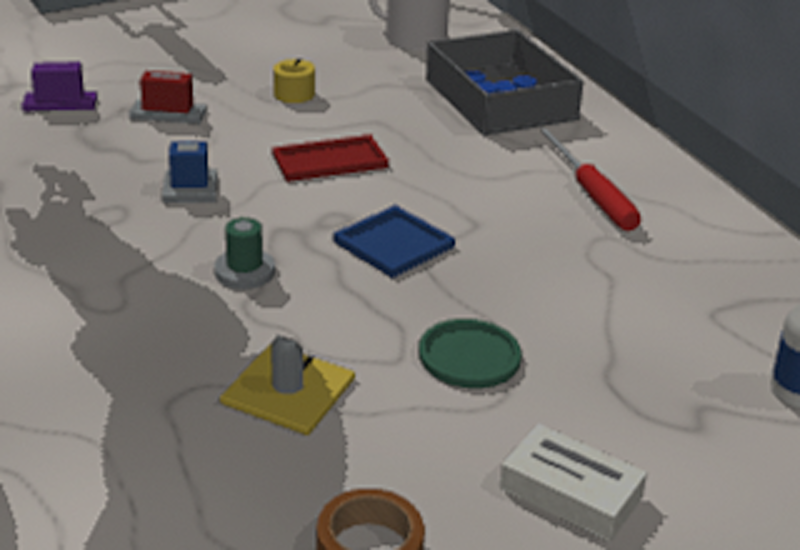

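View pics/wrist0.png

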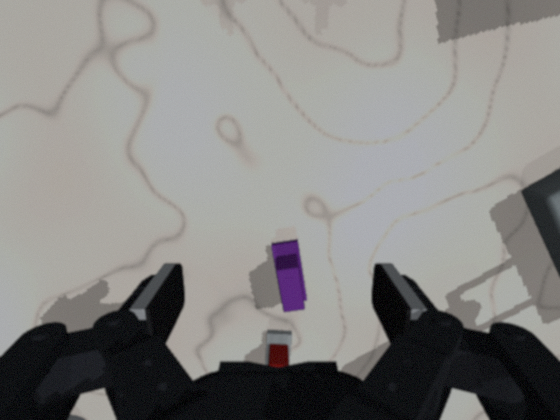

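The pictures show the red die at scene (387,276), purple decoy at (441,269), blue die (338,233), green die (294,207) and collar (343,311). The nests are at (295,268) red, (253,232) blue and (219,202) green, with the post at (262,180). Next I'll fit the coloured silhouettes of the known shapes in both fixed cameras.

```bash
cat > fit.py <<'E'
from h import *
from scipy.optimize import minimize
def box(a,b,z0,z1): return np.array([[x,y,z] for x in(-a/2,a/2) for y in(-b/2,b/2) for z in(z0,z1)])
def cyl(r,z0,z1): return np.array([[r*np.cos(t),r*np.sin(t),z] for t in np.linspace(0,6.283,33) for z in(z0,z1)])
B,Rd,G,Y=(100,126),(172,8),(55,92),(20,32)
# name:(shape, hue, guess xy, yaw period, supports)
T={'sq_die':(box(.038,.030,.010,.050),B,(.427,.167),180),'slot_die':(box(.056,.026,.010,.050),Rd,(.44,.343),180),
'rd_die':(cyl(.017,.010,.050),G,(.432,0),0),'collar':(cyl(.025,0,.036),Y,(.595,.355),0),
'nest_sq':(box(.082,.082,0,.010),B,(.58,.002),90),'nest_slot':(box(.112,.062,0,.010),Rd,(.583,.182),180),
'nest_rd':(cyl(.042,0,.010),G,(.576,-.178),0),'post':(box(.08,.08,0,.008),Y,(.428,-.167),90)}
S=4
def mask(c,hue,P,pad=14):
    h=cv2.cvtColor(c['color'],cv2.COLOR_RGB2HSV); a=h[...,0]
    m=((a>=hue[0])&(a<=hue[1])) if hue[0]<hue[1] else ((a>=hue[0])|(a<=hue[1]))
    m=(m&(h[...,1]>110)&(h[...,2]>30)).astype(np.uint8)
    m=cv2.morphologyEx(m,cv2.MORPH_OPEN,np.ones((2,2)))
    p=proj(c,P); lo=np.floor(p.min(0)-pad).astype(int).clip(0); hi=np.ceil(p.max(0)+pad).astype(int)
    sub=m[lo[1]:hi[1],lo[0]:hi[0]]
    n,l,st,ce=cv2.connectedComponentsWithStats(sub)
    if n<2: return None
    k=1+np.argmax(st[1:,4]); sub=(l==k).astype(np.uint8)
    cs=cv2.findContours(sub,cv2.RETR_EXTERNAL,cv2.CHAIN_APPROX_NONE)[0]
    hull=cv2.convexHull(np.vstack(cs)); f=np.zeros_like(sub); cv2.fillPoly(f,[hull],1)
    return lo,cv2.resize(f,None,fx=S,fy=S,interpolation=cv2.INTER_NEAREST)
def place(V,q): c,s=np.cos(q[2]),np.sin(q[2]); return V@np.array([[c,s,0],[-s,c,0],[0,0,1]])+[q[0],q[1],0]
def fit(name,cams,guess=None,per=None):
    V,hue,g,p=T[name]; g=guess or g
    obs=[(c,mask(c,hue,place(V,(*g,0)))) for c in cams]; obs=[o for o in obs if o[1]]
    def cost(q,parts=False):
        e=[]
        for c,(lo,m) in obs:
            u=((proj(c,place(V,q))-lo+.5)*S*16-8).astype(np.int32)
            r=np.zeros_like(m); cv2.fillConvexPoly(r,cv2.convexHull(u),1,shift=4); e.append((r^m).sum()/m.sum())
        return e if parts else sum(e)
    best=None
    for y in ([0] if p==0 else np.deg2rad(np.arange(-p/2,p/2,15))):
        r=minimize(cost,(*g,y),method='Nelder-Mead',options=dict(initial_simplex=np.array([[g[0],g[1],y],[g[0]+.015,g[1],y],[g[0],g[1]+.015,y],[g[0],g[1],y+.2]])))
        if best is None or r.fun<best.fun: best=r
    return best.x,cost(best.x,True)
def show(cams,names=T):
    for n in names:
        q,e=fit(n,cams); print(n,q[:2].round(4),round(np.degrees(q[2]),1),np.round(e,2))
E
python3 - <<'E'
from fit import *
show([camera('scene'),camera('side')])
E
```

```text
sq_die [0.4276 0.1706] -12.9 [0.23 0.18]
slot_die [0.4449 0.3484] -23.4 [0.1  0.23]
rd_die [0.4271 0.0098] 6.2 [3.04]
collar [0.599  0.3533] 5.4 [0.09 0.19]
nest_sq [0.5838 0.0062] 22.2 [0.12 0.11]
nest_slot [0.5822 0.1828] -3.2 [0.07 0.17]
nest_rd [ 0.5748 -0.1739] 9.3 [0.23]
post [ 0.423  -0.1682] 42.7 [0.17 0.12]
```

```bash
sed -i 's/>110)&(h\[...,2\]>30)/>90)\&(h[...,2]>25)/' fit.py
python3 - <<'E'
from fit import *
c=camera('wrist'); print(c['fx'],c['cx'],c['cy'])
s=get_state();Rt=R.from_quat(s['tool_rot']).as_matrix()
for p in [(280,0),(280,210),(280,350),(0,210),(560,210)]:
    P=atz(c,p,.02); print(p,P.round(3),(Rt.T@(P-s['ee_pos'])).round(3))
for cam in('scene','side'):
    c=camera(cam); print(cam,c['fx']); h=cv2.cvtColor(c['color'],cv2.COLOR_RGB2HSV)
    for q in [(.432,0,.03),(.576,-.175,.004)]:
        p=proj(c,q)[0].astype(int); print(p,[h[p[1]+d,p[0]].tolist() for d in(-6,-3,0,3,6)])
show([camera('scene'),camera('side')],['rd_die','nest_rd'])
E
```

```text
320.23139647006735 277.718339410485 207.91054203164808
(280, 0) [0.053 0.529 0.02 ] [0.175 0.002 0.284]
(280, 210) [0.245 0.44  0.02 ] [-0.037  0.002  0.284]
(280, 350) [0.422 0.359 0.02 ] [-0.232  0.003  0.284]
(0, 210) [0.109 0.147 0.02 ] [-0.037 -0.321  0.284]
(560, 210) [0.38  0.733 0.02 ] [-0.037  0.325  0.284]
scene 388.2520840310594
[294 202] [[77, 61, 122], [97, 16, 148], [76, 110, 90], [78, 110, 79], [77, 115, 80]]
[219 201] [[77, 114, 107], [77, 118, 106], [77, 116, 108], [76, 115, 106], [78, 118, 99]]
side 485.0505356355481
[256 229] [[75, 106, 84], [78, 94, 54], [77, 97, 55], [75, 100, 56], [74, 94, 57]]
[347 271] [[75, 96, 82], [76, 96, 82], [76, 95, 83], [75, 98, 83], [75, 92, 83]]
rd_die [0.4379 0.0062] 11.8 [0.48 0.37]
nest_rd [ 0.577  -0.1746] 2.7 [0.19 0.13]
```

```bash
cat >> h.py <<'E'
def plan(x,y,z,yaw=None,off=0.):
    """tool-frame shift (units) to TCP x,y,z with tool-y yaw (deg, mod 180); off: put point at tool x=off"""
    s=get_state(); M=R.from_quat(s['tool_rot']).as_matrix(); y0=np.degrees(np.arctan2(M[1,1],M[0,1]))
    d=0 if yaw is None else (yaw-y0+90)%180-90
    M2=R.from_euler('z',d,degrees=True).as_matrix()@M
    P=np.array([x,y,z])-M2[:,0]*off
    print('yaw',round(y0,1),'roll units',round(-d/6,2),'shift (current axes)',(M.T@(P-s['ee_pos'])/.05).round(2),'(after roll)',(M2.T@(P-s['ee_pos'])/.05).round(2),'t',s['time'])
E
python3 - <<'E'
from h import *
plan(.4276,.1706,.27,77,-.037)
E
```

```text
yaw 65.1 roll units -1.98 shift (current axes) [-5.6  -3.46  0.68] (after roll) [-4.77 -4.54  0.68] t 2.0
```

```bash
python3 -m pendant '[{"fingers":1,"delta_pos":[0,0,0],"roll":-1},{"fingers":1,"delta_pos":[0,0,0],"roll":-1},{"fingers":1,"delta_pos":[-0.68,-0.65,0.1],"roll":0},{"fingers":1,"delta_pos":[-0.68,-0.65,0.1],"roll":0},{"fingers":1,"delta_pos":[-0.68,-0.65,0.1],"roll":0},{"fingers":1,"delta_pos":[-0.68,-0.65,0.1],"roll":0},{"fingers":1,"delta_pos":[-0.68,-0.65,0.1],"roll":0},{"fingers":1,"delta_pos":[-0.68,-0.65,0.1],"roll":0},{"fingers":1,"delta_pos":[-0.68,-0.65,0.1],"roll":0},{"fingers":1,"delta_pos":[0,0,0],"roll":0}]' 40
python3 - <<'E'
from fit import *
c=camera('wrist'); save(c,'w1.png')
for n in ['sq_die','slot_die','rd_die','nest_sq','nest_slot','collar']:
    try: q,e=fit(n,[c]); print(n,q[:2].round(4),round(np.degrees(q[2]),1),np.round(e,2))
    except Exception as x: print(n,x)
E
```

```text
time: 3.25
ee_pos: [0.3926, 0.1767, 0.2686]
tool_rot: [0.114, 0.993, -0.0, -0.0]
contact_force: [-0.4, 1.0, -0.4]
grip_width: 1.0
grip_force: 0.0
sq_die [0.4263 0.1685] -15.8 [0.11]
slot_die [0.4435 0.3447] -30.5 [0.1]
rd_die [0.4366 0.0061] 6.6 [0.22]
nest_sq [0.5813 0.0432] -7.6 [0.76]
nest_slot [0.5829 0.1801] -3.3 [0.06]
collar [0.5968 0.35  ] 9.3 [0.69]
```

View pics/w1.png

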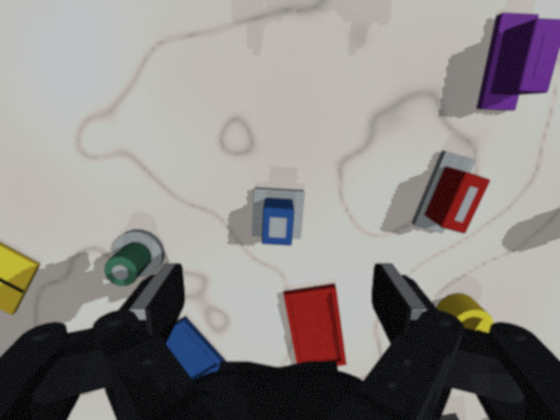

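The blue die is centred at (278,222), nearly aligned with the fingers; the other things are as expected. I'll descend on the blue die.

Run:
```python
from h import *
plan(.4265,.1688,.091,74.5)
```

```text
yaw 77.0 roll units 0.41 shift (current axes) [-0.71 -0.02  3.56] (after roll) [-0.71  0.01  3.56] t 3.3
```

```bash
python3 -m pendant '[{"fingers":1,"delta_pos":[0,0,0],"roll":0.41},{"fingers":1,"delta_pos":[-0.71,0.01,0],"roll":0},{"fingers":1,"delta_pos":[0,0,1],"roll":0},{"fingers":1,"delta_pos":[0,0,1],"roll":0},{"fingers":1,"delta_pos":[0,0,0.9],"roll":0},{"fingers":1,"delta_pos":[0,0,0.5],"roll":0},{"fingers":1,"delta_pos":[0,0,0.16],"roll":0},{"fingers":0,"delta_pos":[0,0,0],"roll":0},{"fingers":0,"delta_pos":[0,0,0],"roll":0},{"fingers":0,"delta_pos":[0,0,0],"roll":0},{"fingers":0,"delta_pos":[0,0,0],"roll":0},{"fingers":0,"delta_pos":[0,0,0],"roll":0},{"fingers":0,"delta_pos":[0,0,0],"roll":0}]' 50
python3 - <<'E'
from h import *
plan(.4,.1,.25)
E
```

```text
time: 4.92
ee_pos: [0.4265, 0.1702, 0.0918]
tool_rot: [0.133, 0.991, 0.0, 0.001]
contact_force: [-1.1, 0.1, 9.3]
grip_width: 0.342
grip_force: 49.8
yaw 74.7 roll units 0.0 shift (current axes) [ 0.14 -1.49 -3.16] (after roll) [ 0.14 -1.49 -3.16] t 4.925
```

```bash
python3 -m pendant '[{"fingers":0,"delta_pos":[0,0,-0.4],"roll":0},{"fingers":0,"delta_pos":[0,0,-1],"roll":0},{"fingers":0,"delta_pos":[0,0,-1],"roll":0},{"fingers":0,"delta_pos":[0,0,-0.7],"roll":-1},{"fingers":0,"delta_pos":[0,0,0],"roll":-1},{"fingers":0,"delta_pos":[0,0,0],"roll":-1},{"fingers":0,"delta_pos":[0,0,0],"roll":-1},{"fingers":0,"delta_pos":[0,0,0],"roll":-1},{"fingers":0,"delta_pos":[0,0,0],"roll":-1},{"fingers":0,"delta_pos":[0,0,0],"roll":-0.2}]'
python3 - <<'E'
from h import *
print(get_state()['qpos'])
plan(.5825,.006,.245,None,.035)
E
```

```text
time: 6.18
ee_pos: [0.4258, 0.17, 0.2461]
tool_rot: [-0.19, 0.982, 0.0, 0.0]
contact_force: [0.4, -0.2, -3.2]
grip_width: 0.339
grip_force: 50.7
[ 3.79729135e-01  1.47618524e-01 -2.61302708e-01  1.16183034e+00
  4.48019619e-05 -2.53317792e-03]
yaw 111.9 roll units 0.0 shift (current axes) [-2.38 -4.21  0.02] (after roll) [-2.38 -4.21  0.02] t 6.175
```

```bash
python3 -m pendant '[{"fingers":0,"delta_pos":[-0.48,-0.84,0],"roll":0},{"fingers":0,"delta_pos":[-0.48,-0.84,0],"roll":0},{"fingers":0,"delta_pos":[-0.48,-0.84,0],"roll":0},{"fingers":0,"delta_pos":[-0.48,-0.84,0],"roll":0},{"fingers":0,"delta_pos":[-0.48,-0.84,0],"roll":0},{"fingers":0,"delta_pos":[0,0,0],"roll":0}]'
python3 - <<'E'
from fit import *
c=camera('wrist'); save(c,'w2.png')
for n in ['nest_sq','nest_slot','nest_rd','rd_die','post']:
    try: q,e=fit(n,[c]); print(n,q[:2].round(4),round(np.degrees(q[2]),1),np.round(e,2))
    except Exception as x: print(n,x)
s=get_state(); plan(.5825,.006,.15,111.9)
E
```

```text
time: 6.92
ee_pos: [0.6172, 0.0177, 0.2449]
tool_rot: [-0.188, 0.982, -0.0, -0.0]
contact_force: [-0.5, 0.7, -3.6]
grip_width: 0.344
grip_force: 51.5
nest_sq [0.584  0.0054] -68.3 [0.04]
nest_slot [0.5814 0.1808] -3.0 [0.03]
nest_rd [ 0.5776 -0.1731] -0.9 [0.1]
rd_die [0.4343 0.0041] 4.9 [0.12]
post [ 0.428 -0.167] -45.0 []
yaw 111.7 roll units -0.04 shift (current axes) [0.72 0.01 1.9 ] (after roll) [0.72 0.01 1.9 ] t 6.975
```

View pics/w2.png

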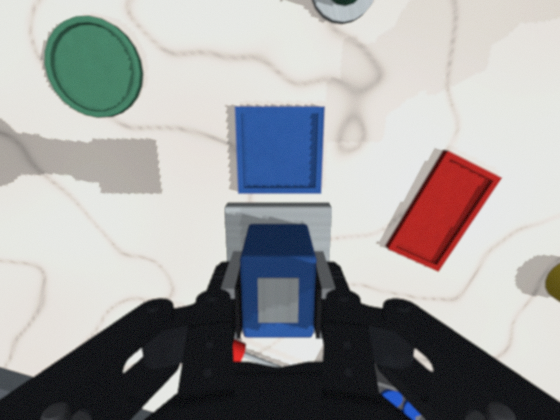

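The blue nest is at (280,150), square with the held die. Now I'll lower it.

Run:
```python
from h import *
plan(.584,.0054,.0965)
```

```text
yaw 111.7 roll units 0.0 shift (current axes) [ 0.69 -0.01  2.97] (after roll) [ 0.69 -0.01  2.97] t 6.975
```

```bash
python3 -m pendant '[{"fingers":0,"delta_pos":[0.69,0,0.6],"roll":0},{"fingers":0,"delta_pos":[0,0,0.9],"roll":0},{"fingers":0,"delta_pos":[0,0,0.8],"roll":0},{"fingers":0,"delta_pos":[0,0,0.4],"roll":0},{"fingers":0,"delta_pos":[0,0,0.15],"roll":0},{"fingers":0,"delta_pos":[0,0,0.1],"roll":0},{"fingers":0,"delta_pos":[0,0,0.03],"roll":0},{"fingers":0,"delta_pos":[0,0,0],"roll":0}]'
```

```text
time: 7.98
ee_pos: [0.5838, 0.0071, 0.0975]
tool_rot: [-0.19, 0.982, -0.0, 0.0]
contact_force: [0.6, 0.5, -3.6]
grip_width: 0.338
grip_force: 51.3
```

```bash
python3 -m pendant '[{"fingers":0,"delta_pos":[0,0,0.02],"roll":0},{"fingers":0,"delta_pos":[0,0,0.01],"roll":0},{"fingers":0,"delta_pos":[0,0,0],"roll":0},{"fingers":0.4,"delta_pos":[0,0,0],"roll":0},{"fingers":0.6,"delta_pos":[0,0,0],"roll":0},{"fingers":1,"delta_pos":[0,0,0],"roll":0},{"fingers":1,"delta_pos":[0,0,0],"roll":0},{"fingers":1,"delta_pos":[0,0,-0.5],"roll":0},{"fingers":1,"delta_pos":[0,0,-1],"roll":0},{"fingers":1,"delta_pos":[0,0,-1],"roll":0},{"fingers":1,"delta_pos":[0,0,-0.7],"roll":0}]'
python3 - <<'E'
from h import *
plan(.4435,.346,.25,62,-.04)
E
```

```text
time: 9.35
ee_pos: [0.5838, 0.007, 0.2578]
tool_rot: [-0.19, 0.982, -0.0, 0.001]
contact_force: [0.6, -0.5, -1.0]
grip_width: 1.0
grip_force: 0.0
yaw 111.9 roll units 8.31 shift (current axes) [0.59 7.95 0.15] (after roll) [6.46 4.67 0.14] t 9.35
```

```bash
python3 -m pendant '[{"fingers":1,"delta_pos":[0,0,0],"roll":1},{"fingers":1,"delta_pos":[0,0,0],"roll":1},{"fingers":1,"delta_pos":[0,0,0],"roll":1},{"fingers":1,"delta_pos":[0,0,0],"roll":1},{"fingers":1,"delta_pos":[0,0,0],"roll":1},{"fingers":1,"delta_pos":[0,0,0],"roll":1},{"fingers":1,"delta_pos":[0,0,0],"roll":1},{"fingers":1,"delta_pos":[0,0,0],"roll":1},{"fingers":1,"delta_pos":[0,0,0],"roll":0.3},{"fingers":1,"delta_pos":[0.92,0.67,0.02],"roll":0},{"fingers":1,"delta_pos":[0.92,0.67,0.02],"roll":0},{"fingers":1,"delta_pos":[0.92,0.67,0.02],"roll":0},{"fingers":1,"delta_pos":[0.92,0.67,0.02],"roll":0},{"fingers":1,"delta_pos":[0.92,0.67,0.02],"roll":0},{"fingers":1,"delta_pos":[0.92,0.67,0.02],"roll":0},{"fingers":1,"delta_pos":[0.92,0.67,0.02],"roll":0},{"fingers":1,"delta_pos":[0,0,0],"roll":0}]'
python3 - <<'E'
from fit import *
c=camera('wrist'); save(c,'w3.png')
for n in ['slot_die','nest_slot','collar']:
    try: q,e=fit(n,[c]); print(n,q[:2].round(4),round(np.degrees(q[2]),1),np.round(e,2))
    except Exception as x: print(n,x)
    if n=='slot_die': plan(q[0],q[1],.091,90+np.degrees(q[2]))
E
```

```text
time: 11.48
ee_pos: [0.407, 0.3679, 0.2482]
tool_rot: [0.238, 0.971, 0.0, -0.0]
contact_force: [0.4, -0.7, -0.4]
grip_width: 1.003
grip_force: 0.0
slot_die [0.4456 0.3442] -28.5 [0.11]
yaw 62.3 roll units 0.14 shift (current axes) [-0.87 -0.04  3.14] (after roll) [-0.87 -0.03  3.14] t 11.525
nest_slot [0.5177 0.2107] -39.5 [1.16]
collar [0.5993 0.3493] 6.4 [0.09]
```

View pics/w3.png

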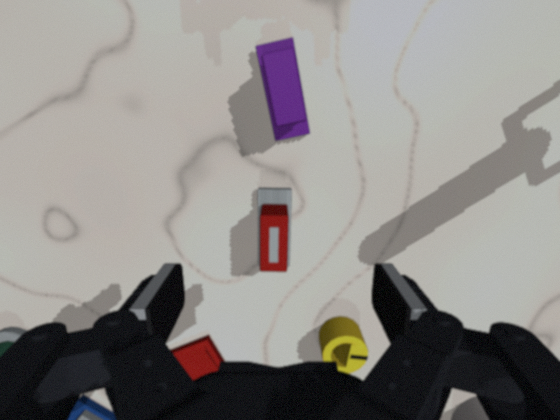

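The red die at (275,235) is square with the fingers, and purple is well clear. I'll grasp it.

```bash
python3 -m pendant '[{"fingers":1,"delta_pos":[-0.87,-0.03,0],"roll":0},{"fingers":1,"delta_pos":[0,0,1],"roll":0},{"fingers":1,"delta_pos":[0,0,1],"roll":0},{"fingers":1,"delta_pos":[0,0,0.7],"roll":0},{"fingers":1,"delta_pos":[0,0,0.44],"roll":0},{"fingers":0,"delta_pos":[0,0,0],"roll":0},{"fingers":0,"delta_pos":[0,0,0],"roll":0},{"fingers":0,"delta_pos":[0,0,0],"roll":0},{"fingers":0,"delta_pos":[0,0,0],"roll":0},{"fingers":0,"delta_pos":[0,0,0],"roll":0},{"fingers":0,"delta_pos":[0,0,0],"roll":0},{"fingers":0,"delta_pos":[0,0,0],"roll":0}]'
python3 - <<'E'
from h import *
plan(.5815,.1808,.25,87)
E
```

```text
time: 13.02
ee_pos: [0.4472, 0.3436, 0.0926]
tool_rot: [0.241, 0.97, 0.001, 0.001]
contact_force: [-0.4, -2.6, 6.7]
grip_width: 0.296
grip_force: 49.8
yaw 62.1 roll units -4.15 shift (current axes) [-3.9  -1.62 -3.15] (after roll) [-2.86 -3.11 -3.15] t 13.025
```

```bash
python3 -m pendant '[{"fingers":0,"delta_pos":[0,0,-0.4],"roll":0},{"fingers":0,"delta_pos":[0,0,-1],"roll":0},{"fingers":0,"delta_pos":[0,0,-1],"roll":-0.15},{"fingers":0,"delta_pos":[0,0,0],"roll":-1},{"fingers":0,"delta_pos":[0,0,0],"roll":-1},{"fingers":0,"delta_pos":[0,0,0],"roll":-1},{"fingers":0,"delta_pos":[0,0,0],"roll":-1},{"fingers":0,"delta_pos":[-0.57,-0.62,0],"roll":0},{"fingers":0,"delta_pos":[-0.57,-0.62,0],"roll":0},{"fingers":0,"delta_pos":[-0.57,-0.62,0],"roll":0},{"fingers":0,"delta_pos":[-0.57,-0.62,0],"roll":0},{"fingers":0,"delta_pos":[-0.57,-0.62,0],"roll":0},{"fingers":0,"delta_pos":[0,0,0],"roll":0},{"fingers":0,"delta_pos":[0,0,0],"roll":0}]'
python3 - <<'E'
from h import *
plan(.5815,.1808,.0966,87)
c=camera('wrist');save(c,'w4.png')
E
```

```text
time: 14.78
ee_pos: [0.5805, 0.1812, 0.2116]
tool_rot: [0.026, 1.0, 0.0, -0.0]
contact_force: [-0.9, -0.0, -3.1]
grip_width: 0.297
grip_force: 50.0
yaw 87.0 roll units -0.0 shift (current axes) [-0.02 -0.01  2.3 ] (after roll) [-0.02 -0.01  2.3 ] t 14.775
```

View pics/w4.png

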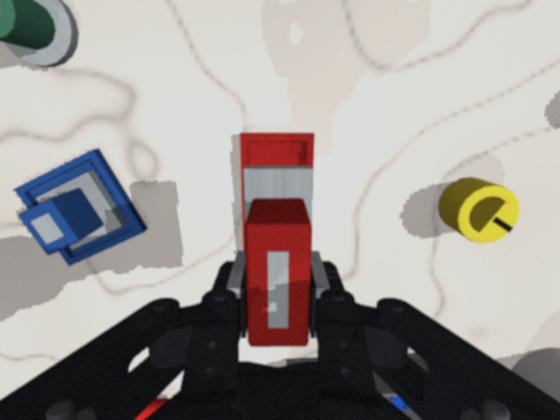

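The blue die (80,210) sits inside its nest, and the red die is over its own, aligned. I'll lower it.

```bash
python3 -m pendant '[{"fingers":0,"delta_pos":[-0.02,0,0.7],"roll":0},{"fingers":0,"delta_pos":[0,0,0.8],"roll":0},{"fingers":0,"delta_pos":[0,0,0.5],"roll":0},{"fingers":0,"delta_pos":[0,0,0.15],"roll":0},{"fingers":0,"delta_pos":[0,0,0.1],"roll":0},{"fingers":0,"delta_pos":[0,0,0.04],"roll":0},{"fingers":0,"delta_pos":[0,0,0.02],"roll":0},{"fingers":0,"delta_pos":[0,0,0],"roll":0}]'
```

```text
time: 15.82
ee_pos: [0.582, 0.1811, 0.0966]
tool_rot: [0.026, 1.0, 0.0, 0.0]
contact_force: [-0.7, 0.2, 3.0]
grip_width: 0.299
grip_force: 50.7
```

```bash
python3 -m pendant '[{"fingers":0.4,"delta_pos":[0,0,0],"roll":0},{"fingers":0.6,"delta_pos":[0,0,0],"roll":0},{"fingers":1,"delta_pos":[0,0,0],"roll":0},{"fingers":1,"delta_pos":[0,0,0],"roll":0},{"fingers":1,"delta_pos":[0,0,-0.5],"roll":0},{"fingers":1,"delta_pos":[0,0,-1],"roll":0},{"fingers":1,"delta_pos":[0,0,-1],"roll":0},{"fingers":1,"delta_pos":[0,0,-0.6],"roll":0}]'
python3 - <<'E'
from h import *
plan(.4345,.004,.25,None,-.04)
E
```

```text
time: 16.82
ee_pos: [0.5821, 0.1811, 0.2537]
tool_rot: [0.026, 1.0, 0.0, 0.001]
contact_force: [0.6, 0.7, -0.7]
grip_width: 1.001
grip_force: 0.0
yaw 87.0 roll units 0.0 shift (current axes) [ 3.56 -3.69  0.06] (after roll) [ 3.56 -3.69  0.06] t 16.825
```

```bash
python3 -m pendant '[{"fingers":1,"delta_pos":[0.71,-0.74,0],"roll":0},{"fingers":1,"delta_pos":[0.71,-0.74,0],"roll":0},{"fingers":1,"delta_pos":[0.71,-0.74,0],"roll":0},{"fingers":1,"delta_pos":[0.71,-0.74,0],"roll":0},{"fingers":1,"delta_pos":[0.71,-0.74,0],"roll":0},{"fingers":1,"delta_pos":[0,0,0],"roll":0}]'
python3 - <<'E'
from fit import *
c=camera('wrist'); save(c,'w5.png')
for n in ['rd_die','post']:
    q,e=fit(n,[c]); print(n,q[:2].round(4),round(np.degrees(q[2]),1),np.round(e,2))
    if n=='rd_die': plan(q[0],q[1],.091)
E
```

```text
time: 17.58
ee_pos: [0.3928, 0.0041, 0.2512]
tool_rot: [0.028, 1.0, -0.0, 0.0]
contact_force: [0.4, 0.1, -0.3]
grip_width: 0.998
grip_force: 0.0
rd_die [0.4354 0.004 ] 1.1 [0.23]
yaw 86.9 roll units 0.0 shift (current axes) [-0.82  0.03  3.21] (after roll) [-0.82  0.03  3.21] t 17.625
post [ 0.4238 -0.1694] -47.7 [0.04]
```

View pics/w5.png

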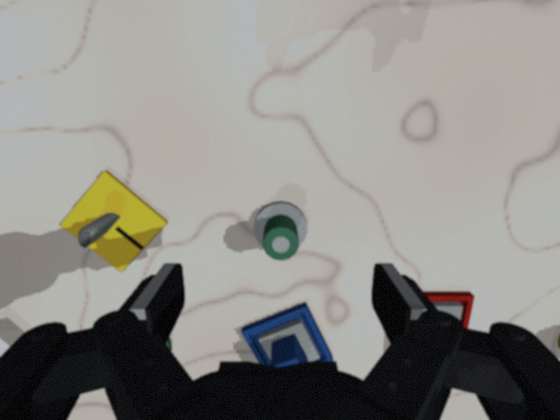

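The green die is at (280,230). The post plate is at (113,220), its line pointing right and down, so its yaw is about +42°. I'll grasp green.

```bash
python3 -m pendant '[{"fingers":1,"delta_pos":[-0.82,0.03,0],"roll":0},{"fingers":1,"delta_pos":[0,0,1],"roll":0},{"fingers":1,"delta_pos":[0,0,1],"roll":0},{"fingers":1,"delta_pos":[0,0,0.7],"roll":0},{"fingers":1,"delta_pos":[0,0,0.5],"roll":0},{"fingers":0,"delta_pos":[0,0,0],"roll":0},{"fingers":0,"delta_pos":[0,0,0],"roll":0},{"fingers":0,"delta_pos":[0,0,0],"roll":0},{"fingers":0,"delta_pos":[0,0,0],"roll":0},{"fingers":0,"delta_pos":[0,0,0],"roll":0},{"fingers":0,"delta_pos":[0,0,0],"roll":0},{"fingers":0,"delta_pos":[0,0,0],"roll":0}]'
python3 - <<'E'
from h import *
plan(.5776,-.1735,.25)
E
```

```text
time: 19.12
ee_pos: [0.4367, 0.0051, 0.0922]
tool_rot: [0.026, 1.0, 0.0, 0.001]
contact_force: [-1.6, 2.2, 8.1]
grip_width: 0.388
grip_force: 48.8
yaw 87.0 roll units 0.0 shift (current axes) [-3.01 -3.42 -3.15] (after roll) [-3.01 -3.42 -3.15] t 19.125
```

```bash
python3 -m pendant '[{"fingers":0,"delta_pos":[0,0,-0.4],"roll":0},{"fingers":0,"delta_pos":[0,0,-1],"roll":0},{"fingers":0,"delta_pos":[0,0,-1],"roll":0},{"fingers":0,"delta_pos":[-0.4,-0.4,-0.6],"roll":0},{"fingers":0,"delta_pos":[-0.82,-0.75,0],"roll":0},{"fingers":0,"delta_pos":[-0.82,-0.75,0],"roll":0},{"fingers":0,"delta_pos":[-0.82,-0.75,0],"roll":0},{"fingers":0,"delta_pos":[-0.82,-0.75,0],"roll":0},{"fingers":0,"delta_pos":[0,0,0],"roll":0}]'
python3 - <<'E'
from fit import *
c=camera('wrist'); save(c,'w6.png')
for n in ['nest_rd','post']:
    q,e=fit(n,[c]); print(n,q[:2].round(4),round(np.degrees(q[2]),1),np.round(e,2))
    if n=='nest_rd': plan(q[0],q[1],.0966)
E
```

```text
time: 20.25
ee_pos: [0.6121, -0.1771, 0.2399]
tool_rot: [0.028, 1.0, -0.0, -0.0]
contact_force: [-1.2, 1.5, -2.6]
grip_width: 0.382
grip_force: 50.5
nest_rd [ 0.5783 -0.1751] 5.3 [0.09]
yaw 86.9 roll units 0.0 shift (current axes) [ 0.65 -0.03  2.87] (after roll) [ 0.65 -0.03  2.87] t 20.3
post [ 0.422  -0.1697] -46.7 [0.02]
```

View pics/w6.png

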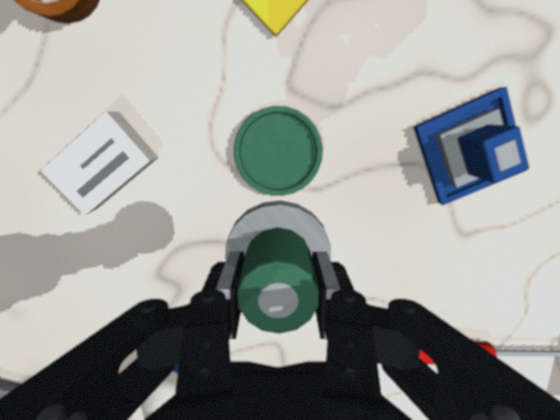

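The green nest (278,150) is straight ahead of the held die. I'll lower it.

```bash
python3 -m pendant '[{"fingers":0,"delta_pos":[0.65,-0.03,0.5],"roll":0},{"fingers":0,"delta_pos":[0,0,0.9],"roll":0},{"fingers":0,"delta_pos":[0,0,0.8],"roll":0},{"fingers":0,"delta_pos":[0,0,0.4],"roll":0},{"fingers":0,"delta_pos":[0,0,0.15],"roll":0},{"fingers":0,"delta_pos":[0,0,0.08],"roll":0},{"fingers":0,"delta_pos":[0,0,0.04],"roll":0},{"fingers":0,"delta_pos":[0,0,0.01],"roll":0},{"fingers":0,"delta_pos":[0,0,0],"roll":0}]'
```

```text
time: 21.42
ee_pos: [0.5782, -0.1744, 0.0973]
tool_rot: [0.026, 1.0, -0.0, 0.0]
contact_force: [-0.1, 0.4, -2.4]
grip_width: 0.386
grip_force: 50.6
```

```bash
python3 -m pendant '[{"fingers":0,"delta_pos":[0,0,0.02],"roll":0},{"fingers":0,"delta_pos":[0,0,0],"roll":0},{"fingers":0.45,"delta_pos":[0,0,0],"roll":0},{"fingers":0.6,"delta_pos":[0,0,0],"roll":0},{"fingers":1,"delta_pos":[0,0,0],"roll":0},{"fingers":1,"delta_pos":[0,0,0],"roll":0},{"fingers":1,"delta_pos":[0,0,-0.5],"roll":0},{"fingers":1,"delta_pos":[0,0,-1],"roll":0},{"fingers":1,"delta_pos":[0,0,-1],"roll":0},{"fingers":1,"delta_pos":[0,0,-0.6],"roll":0}]'
python3 - <<'E'
from fit import *
for cam in ('scene','wrist'):
    c=camera(cam); save(c,cam+'7.png')
plan(.423,-.1695,.25,None,-.035); plan(.5985,.350,.25,None,-.035)
E
```

```text
time: 22.68
ee_pos: [0.5784, -0.1744, 0.2536]
tool_rot: [0.026, 1.0, -0.0, 0.001]
contact_force: [0.8, -0.5, -0.7]
grip_width: 1.002
grip_force: 0.0
yaw 87.0 roll units 0.0 shift (current axes) [ 3.83 -0.06  0.07] (after roll) [ 3.83 -0.06  0.07] t 22.775
yaw 87.0 roll units 0.0 shift (current axes) [ 0.87 10.5   0.08] (after roll) [ 0.87 10.5   0.08] t 22.775
```

```bash
python3 -m pendant '[{"fingers":1,"delta_pos":[0.08,0.95,0],"roll":0},{"fingers":1,"delta_pos":[0.08,0.95,0],"roll":0},{"fingers":1,"delta_pos":[0.08,0.95,0],"roll":0},{"fingers":1,"delta_pos":[0.08,0.95,0],"roll":0},{"fingers":1,"delta_pos":[0.08,0.95,0],"roll":0},{"fingers":1,"delta_pos":[0.08,0.95,0],"roll":0},{"fingers":1,"delta_pos":[0.08,0.95,0],"roll":0},{"fingers":1,"delta_pos":[0.08,0.95,0],"roll":0},{"fingers":1,"delta_pos":[0.08,0.95,0],"roll":0},{"fingers":1,"delta_pos":[0.08,0.95,0],"roll":0},{"fingers":1,"delta_pos":[0.07,1,0],"roll":0},{"fingers":1,"delta_pos":[0,0,0],"roll":0},{"fingers":1,"delta_pos":[0,0,0],"roll":0}]'
python3 - <<'E'
from fit import *
c=camera('wrist'); save(c,'w8.png')
q,e=fit('collar',[c]); print(q[:2].round(4),np.round(e,2)); plan(q[0],q[1],.079)
# rectified top view, world x right, y up, 0.2mm/px, at z=.036
g=np.linspace(-.032,.032,321); X,Yy=np.meshgrid(g,-g)
P=proj(c,np.stack([q[0]+X,q[1]+Yy,np.full_like(X,.036)],-1)).reshape(321,321,2).astype(np.float32)
im=cv2.remap(c['color'][:,:,::-1],P,None,cv2.INTER_CUBIC); 
im=cv2.resize(im,(480,480)); cv2.circle(im,(240,240),187,(255,255,255),1); cv2.imwrite('pics/w8r.png',im)
gray=cv2.cvtColor(cv2.remap(c['color'],P,None,1),cv2.COLOR_RGB2HSV); r=np.hypot(X,Yy)
m=(gray[...,2]<70)&(r<.024); print('dark',m.sum());
E
```

```text
time: 24.4
ee_pos: [0.562, 0.352, 0.2501]
tool_rot: [0.026, 1.0, -0.0, -0.0]
contact_force: [-0.1, -1.0, -0.4]
grip_width: 1.001
grip_force: 0.0
[0.5975 0.3505] [0.07]
yaw 87.0 roll units 0.0 shift (current axes) [-0.71  0.02  3.43] (after roll) [-0.71  0.02  3.43] t 24.45
dark 1238
```

View pics/w8r.png

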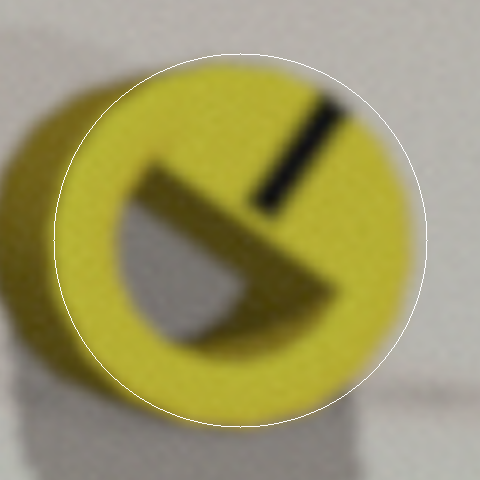

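View pics/wrist7.png

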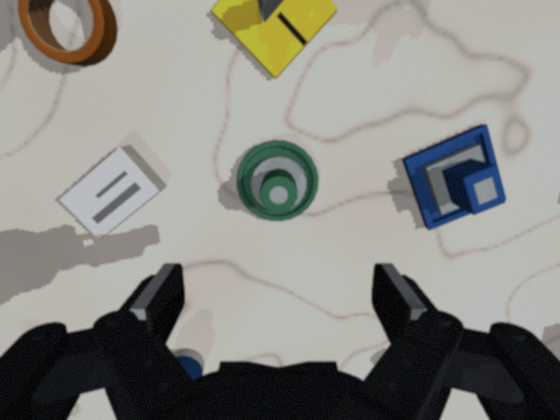

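The line and bore flat of the collar stand at about 55° and the post at about 42.7°, so after grasping I turn by roll +2.05 units. The green die is in its dish.

```bash
python3 -m pendant '[{"fingers":1,"delta_pos":[-0.70,0,0],"roll":0},{"fingers":1,"delta_pos":[0,0,1],"roll":0},{"fingers":1,"delta_pos":[0,0,1],"roll":0},{"fingers":1,"delta_pos":[0,0,0.8],"roll":0},{"fingers":1,"delta_pos":[0,0,0.45],"roll":0},{"fingers":1,"delta_pos":[0,0,0.2],"roll":0},{"fingers":0,"delta_pos":[0,0,0],"roll":0},{"fingers":0,"delta_pos":[0,0,0],"roll":0},{"fingers":0,"delta_pos":[0,0,0],"roll":0},{"fingers":0,"delta_pos":[0,0,0],"roll":0},{"fingers":0,"delta_pos":[0,0,0],"roll":0},{"fingers":0,"delta_pos":[0,0,0],"roll":0}]' 45
python3 - <<'E'
from h import *
plan(.423,-.1695,.22)
E
```

```text
time: 25.95
ee_pos: [0.5979, 0.3507, 0.0801]
tool_rot: [0.026, 1.0, 0.001, 0.001]
contact_force: [-1.0, -1.4, 6.8]
grip_width: 0.567
grip_force: 47.1
yaw 87.0 roll units 0.0 shift (current axes) [  2.94 -10.57  -2.82] (after roll) [  2.94 -10.57  -2.82] t 25.95
```

```bash
python3 -m pendant '[{"fingers":0,"delta_pos":[0,0,-0.4],"roll":0},{"fingers":0,"delta_pos":[0,0,-1],"roll":0},{"fingers":0,"delta_pos":[0,0,-1],"roll":0},{"fingers":0,"delta_pos":[0,-0.57,-0.4],"roll":0},{"fingers":0,"delta_pos":[0.1,-1,0],"roll":0},{"fingers":0,"delta_pos":[0.2,-1,0],"roll":0},{"fingers":0,"delta_pos":[0.2,-1,0],"roll":0},{"fingers":0,"delta_pos":[0.2,-1,0],"roll":0},{"fingers":0,"delta_pos":[0.2,-1,0],"roll":0},{"fingers":0,"delta_pos":[0.2,-1,0],"roll":0},{"fingers":0,"delta_pos":[0.2,-1,0],"roll":0},{"fingers":0,"delta_pos":[0.2,-1,0],"roll":0},{"fingers":0,"delta_pos":[0.2,-1,0],"roll":0},{"fingers":0,"delta_pos":[0.2,-1,0],"roll":0},{"fingers":0,"delta_pos":[0,0,0],"roll":1},{"fingers":0,"delta_pos":[0,0,0],"roll":1},{"fingers":0,"delta_pos":[0,0,0],"roll":0.05},{"fingers":0,"delta_pos":[0,0,0],"roll":0}]'
python3 - <<'E'
from fit import *
c=camera('wrist'); s=get_state(); M=R.from_quat(s['tool_rot']).as_matrix(); print(np.array(s['ee_pos']).round(4))
q,e=fit('post',[c]); print(q[:2].round(4),np.degrees(q[2]).round(1),np.round(e,2)); plan(q[0],q[1],.15)
def rect(cx,cy,z,h=.05):
    g=np.linspace(-h,h,401); X,Yy=np.meshgrid(g,-g)
    P=proj(c,np.stack([cx+X,cy+Yy,np.full_like(X,z)],-1)).reshape(401,401,2).astype(np.float32)
    return cv2.remap(c['color'][:,:,::-1],P,None,cv2.INTER_CUBIC)
a=rect(q[0],q[1],.008); b=rect(q[0],q[1],.054,.03)
cv2.circle(a,(200,200),int(13/.25),(255,255,255),1); cv2.circle(b,(200,200),int(13/.15),(255,255,255),1)
cv2.imwrite('pics/w9.png',np.hstack([a,b])[:,:800]); save(c,'w9raw.png')
E
```

```text
time: 28.2
ee_pos: [0.4746, -0.1723, 0.2188]
tool_rot: [0.132, 0.991, -0.0, 0.0]
contact_force: [-0.4, 0.5, -1.0]
grip_width: 0.57
grip_force: 46.8
[ 0.4746 -0.1723  0.2187]
[ 0.4231 -0.1702] 42.7 [0.02]
yaw 74.8 roll units 0.0 shift (current axes) [ 1.01 -0.23  1.37] (after roll) [ 1.01 -0.23  1.37] t 28.25
```

View pics/w9.png

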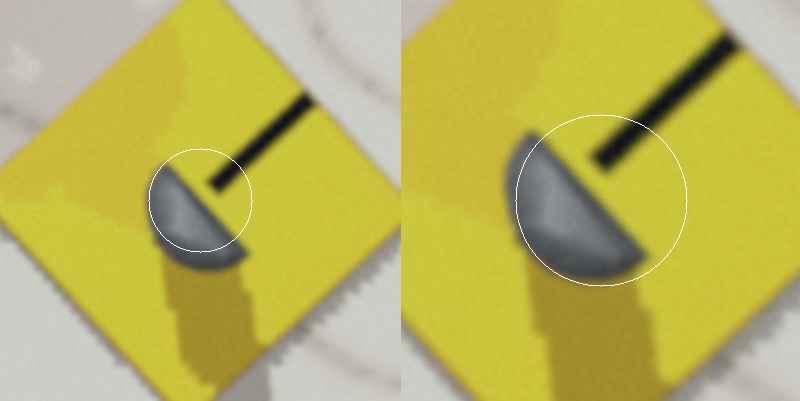

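View pics/w9raw.png

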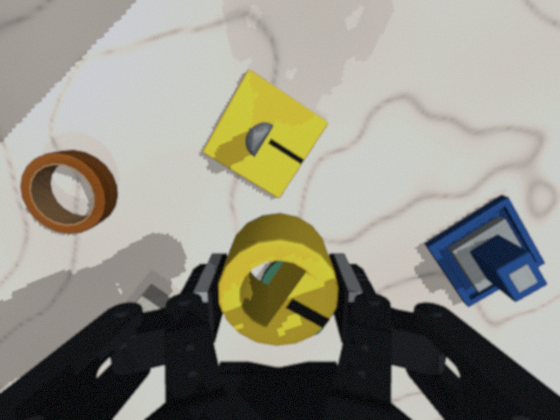

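Run:
```python
from fit import *
c=camera('wrist'); s=get_state(); e=s['ee_pos']; zt=e[2]-.0441
def dark(cx,cy,z,rmin,rmax,yaw):
    g=np.linspace(-.042,.042,841); X,Y_=np.meshgrid(g,g)
    P=proj(c,np.stack([cx+X,cy+Y_,np.full_like(X,z)],-1)).reshape(841,841,2).astype(np.float32)
    v=cv2.cvtColor(cv2.remap(c['color'],P,None,1),cv2.COLOR_RGB2HSV)[...,2]
    u=np.deg2rad(yaw); a=X*np.cos(u)+Y_*np.sin(u); b=-X*np.sin(u)+Y_*np.cos(u)
    m=(v<75)&(a>rmin)&(a<rmax)&(abs(b)<.006)
    p=np.polyfit(a[m],b[m],1); print('line yaw',(yaw+np.degrees(np.arctan(p[0]))).round(1),'lateral at axis mm',(p[1]*1e3).round(2),'a range',a[m].min().round(4),a[m].max().round(4),m.sum())
dark(.4231,-.1702,.008,.006,.038,42.7)
dark(e[0],e[1],zt,.0062,.022,42.7)
V=cyl(.025,zt-.036,zt); T['h']=(V,Y,(e[0],e[1]),0); q,er=fit('h',[c]); print(q[:2].round(4),er, e[:2])
```

```text
line yaw 42.6 lateral at axis mm 0.21 a range 0.006 0.0371 9421
line yaw 42.6 lateral at axis mm 0.71 a range 0.0062 0.022 7236
[ 0.4727 -0.1719] [np.float64(0.059726553130247065)] [ 0.47456726 -0.17222961]
```

Run:
```python
from h import *
plan(.4243,-.1703,.145)
```

```text
yaw 74.8 roll units 0.0 shift (current axes) [ 0.98 -0.23  1.47] (after roll) [ 0.98 -0.23  1.47] t 28.3
```

```bash
python3 -m pendant '[{"fingers":0,"delta_pos":[0.5,-0.12,0],"roll":0},{"fingers":0,"delta_pos":[0.48,-0.11,0.4],"roll":0},{"fingers":0,"delta_pos":[0,0,0.7],"roll":0},{"fingers":0,"delta_pos":[0,0,0.37],"roll":0},{"fingers":0,"delta_pos":[0,0,0],"roll":0},{"fingers":0,"delta_pos":[0,0,0],"roll":0}]'
python3 - <<'E'
from fit import *
plan(.4243,-.1703,.125)
E
```

```text
time: 29.05
ee_pos: [0.4246, -0.1706, 0.1457]
tool_rot: [0.133, 0.991, -0.0, 0.0]
contact_force: [0.1, 0.6, -0.6]
grip_width: 0.563
grip_force: 46.8
yaw 74.7 roll units 0.0 shift (current axes) [0.01 0.   0.41] (after roll) [0.01 0.   0.41] t 29.05
```

Now down in small steps, past the taper first.

```bash
python3 -m pendant '[{"fingers":0,"delta_pos":[0,0,0.15],"roll":0},{"fingers":0,"delta_pos":[0,0,0.12],"roll":0},{"fingers":0,"delta_pos":[0,0,0.12],"roll":0},{"fingers":0,"delta_pos":[0,0,0.1],"roll":0},{"fingers":0,"delta_pos":[0,0,0],"roll":0}]'
```

```text
time: 29.68
ee_pos: [0.4239, -0.1705, 0.12]
tool_rot: [0.133, 0.991, 0.0, -0.0]
contact_force: [-0.4, 0.2, -1.1]
grip_width: 0.565
grip_force: 46.8
```

```bash
python3 -m pendant '[{"fingers":0,"delta_pos":[0,0,0.15],"roll":0},{"fingers":0,"delta_pos":[0,0,0.15],"roll":0},{"fingers":0,"delta_pos":[0,0,0.15],"roll":0},{"fingers":0,"delta_pos":[0,0,0.1],"roll":0},{"fingers":0,"delta_pos":[0,0,0.06],"roll":0},{"fingers":0,"delta_pos":[0,0,0.03],"roll":0},{"fingers":0,"delta_pos":[0,0,0],"roll":0}]'
```

```text
time: 30.55
ee_pos: [0.4242, -0.1706, 0.0884]
tool_rot: [0.133, 0.991, -0.0, 0.0]
contact_force: [0.4, -0.2, -2.0]
grip_width: 0.563
grip_force: 46.8
```

Nearly home with no lateral force. I'll seat it, release and retreat.

```bash
python3 -m pendant '[{"fingers":0,"delta_pos":[0,0,0.02],"roll":0},{"fingers":0,"delta_pos":[0,0,0],"roll":0},{"fingers":0.65,"delta_pos":[0,0,0],"roll":0},{"fingers":0.8,"delta_pos":[0,0,0],"roll":0},{"fingers":1,"delta_pos":[0,0,0],"roll":0},{"fingers":1,"delta_pos":[0,0,0],"roll":0},{"fingers":1,"delta_pos":[0,0,-0.5],"roll":0},{"fingers":1,"delta_pos":[0,0,-1],"roll":0},{"fingers":1,"delta_pos":[0.5,0,-1],"roll":0},{"fingers":1,"delta_pos":[0.7,0,-1],"roll":0},{"fingers":1,"delta_pos":[0,0,-0.5],"roll":0},{"fingers":1,"delta_pos":[0,0,0],"roll":0}]'
python3 - <<'E'
from fit import *
cs=[camera(n) for n in('scene','side')]; w=camera('wrist')
for n,(z,q) in {'sq_die':(.004,(.584,.006)),'slot_die':(.004,(.581,.181)),'rd_die':(.004,(.578,-.175)),'collar':(.008,(.4235,-.170))}.items():
    V,h,g,p=T[n]; T[n]=(V+[0,0,z],h,q,p)
q,e=fit('collar',[w]); print('collar',q,e)
a=cs[0]['color'][130:350,160:400]; b=cs[1]['color'][130:350,200:440]
cv2.imwrite('pics/end.png',cv2.resize(np.hstack([a,b])[:,:,::-1],(800,366),interpolation=cv2.INTER_CUBIC)); save(w,'wend.png')
E
```

```text
time: 32.05
ee_pos: [0.3669, -0.155, 0.2892]
tool_rot: [0.133, 0.991, -0.0, 0.002]
contact_force: [0.2, 0.3, -0.1]
grip_width: 1.001
grip_force: 0.0
collar [ 0.40667129 -0.16794369  0.35310772] [np.float64(0.49889274598994493)]
```

View pics/end.png

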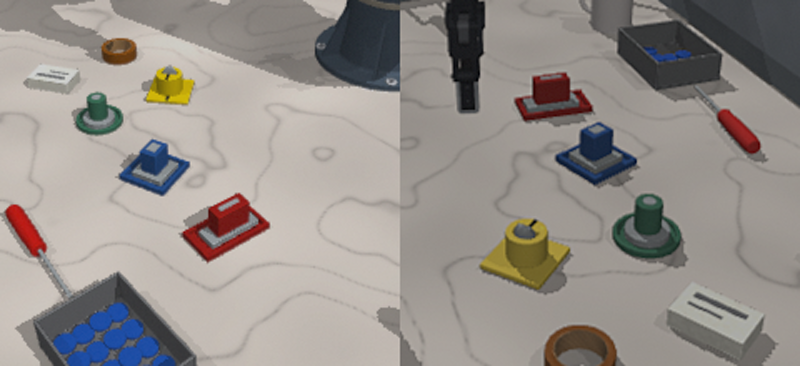

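View pics/wend.png

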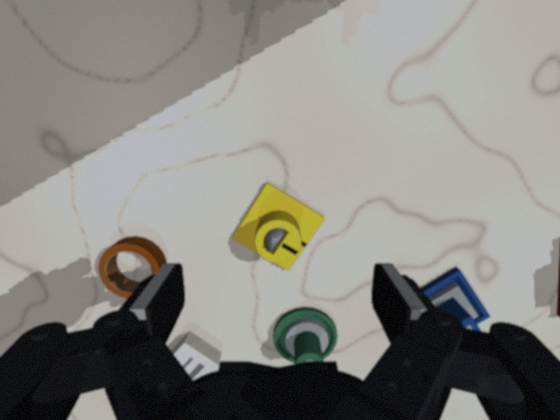

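The pictures show all three dies flat in their nests. The collar is on the plate at (280,238) with its line continuing the plate's, and the cards and tape are untouched. I'll hand it in.

```bash
python3 -c "
from cell import ticket; print(ticket.hand_in())"
```

```text
the job is handed in; nothing more can be done
None
```

The job is handed in at about 32 s on the robot's clock. All three dies stand flat in their own nests and the collar is on the D post, flat to flat and lowered to the plate; the card stack and tape roll show no sign of having moved.

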